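# Unclamp a finished watch case from the sloping jig and put it in its job tray

## Task

The watch case clamped in the sloping jig is finished. Unscrew the black knob until its screw has come out of the brass boss, swing the clamp bar up and over backwards until it stays open by itself, then lift out the case and set it down (do not drop it) flat and the same side up in the one empty job tray. Leave the bar standing open, and do not disturb the cases in the other two trays or the things standing round the jig.

Things in the scene. Friction and masses are not known exactly. Their poses are not given: they have to be found in the camera images.
- jig: The jig, fixed to the bench: base 132 x 100 mm with a flat bed (128 x 92 mm) sloping 25 degrees down to its front. Origin: middle of the base's underside; x from the front (low) edge to the back (hinge) edge, y along the hinge, z up. 'Bed normal' is the direction square to the bed, up and to the front: (-0.423, 0, 0.906) in jig axes; 'downhill' is (-0.906, 0, -0.423).
- hinge (a point): Middle of the clamp bar's hinge axis, at (53, 0, 78) mm in the jig frame; the axis runs along jig y, 6 mm off the bed surface along the bed normal. Axes as the jig's.
- nest (a point): Point on the bed surface at the middle of the nest, (10.2, 0, 51.4) mm in the jig frame, 50 mm downhill of the hinge. Four white dowel pins (6 mm diameter, 6 mm high) stand round it at 45 degrees to the jig axes, centres 27.5 mm from it; the sides along jig +y and -y are free for fingers. Axes as the jig's.
- clamp_knob (a joint): Turn of the knob, rad: 0 = screwed home; grows as it is unscrewed (counter-clockwise seen from above); starts at 0 to 0.7. The thread is steep: the knob rises 4 mm per rad along its axis. From about 2.5 on the screw is out of the boss and the bar is free, before that the bar is locked shut; a stop ends the travel at 3.4. Turning needs about 0.1 N m; it stays where it is left.
- knob (a point): Centre of the black knurled round knob, 36 mm diameter, 20 mm high (it rises and swings with the bar); its z axis is the knob's axis, along the bed normal while the bar is shut. At clamp_knob = 0 it lies 94 mm downhill of the hinge, 45.5 mm off it along the bed normal and 30 mm above the bar's top (26 mm above the brass bush). It serves as the bar's handle.
- clamp_bar (a joint): Swing of the steel clamp bar about the hinge, rad: 0 = shut, parallel to the bed; grows as its front end is lifted and swung over backwards; stop at 2.35, leaning back. No spring, hardly any friction: let go below about 1.55 it falls shut, above that it falls open onto the stop.
- case_mid (a point): The finished steel watch case: round, 42 mm across the band, 46 mm over the lugs, 11 mm high, 34 g, lying on the bed in the nest, under the bar's ring. The point is its centre, 5.5 mm above its underside; its z axis points out of its upper side (at the start, along the bed normal).
- tray_c_in (a point): Middle of the inner floor of the empty job tray: grey, fixed, 78 x 118 x 13 mm, walls and floor 4 mm (inside 70 x 110 mm, 9 mm deep); x axis along the short side, y along the long side, z up. Three equal trays stand side by side on a thin mat left of the jig, the other two hold cases; which of the three places is the empty one's varies.
- other_a_mid (a point): Centre of another watch case (as the first, 10 mm high; point 5 mm above its underside) lying in one of the two used trays; leave alone.
- other_b_mid (a point): Centre of a third watch case (10 mm high; point 5 mm above its underside) in the other used tray; leave alone.
- jar_mid (a point): Bystander: glass powder jar with a lid, 57 mm diameter, 64 mm high; point 30 mm above its underside.
- bar_white_mid (a point): Bystander: white bar of compound, 35 x 95 x 27 mm, lying flat; point at its centre.
- cone_mid (a point): Bystander: felt cone, 30 mm diameter, 48 mm high, standing; point at half height.
- eyeglass_mid (a point): Bystander: black eye loupe, 32 mm diameter, 28 mm high; point at half height.
- ring (a point): Centre of the open ring (48 mm outside diameter) in the clamp bar, at half the bar's thickness; the bar swings with it. The bar is 22 mm wide, 6 mm thick, weighs 0.26 kg with its knob and reaches 109 mm from the hinge; shut, its underside is 15 mm off the bed and the ring's rubber pad 12 mm, just over the case.
Mind the look-alikes: they are no part of the job. Leave any orange look-alike of the part that bears tray_c_in alone.

How it is judged:
On the way, in this order (a step that is already met when the one before it is completed fails the run):
1. the knob is unscrewed until the screw is out of the boss (value of joint clamp_knob above 2.3 rad), for 0.1 s.
2. the bar stands open by itself, past its balance point, with nothing of the robot touching it (value of joint clamp_bar above 1.9 rad and contact force between each of the arm, the fingers and jig below 0.1 N), for 0.2 s.
3. the case is lifted out of the nest (distance between case_mid and nest above 0.05 m), for 0.1 s.
4. the case is lowered onto the floor of the empty tray while still held (horizontal distance between case_mid and tray_c_in below 0.04 m and z of case_mid in the frame of tray_c_in below 0.012 m and contact force between the fingers and case above 0.3 N), for 0.05 s.
At the end, for the whole second after the job is handed in: The case lies flat (within 5 degrees), upper side up, at rest and released on the floor of the tray that was empty; the clamp bar stands open (past 1.9 rad) by itself (horizontal distance between case_mid and tray_c_in below 0.04 m and z of case_mid in the frame of tray_c_in below 0.01 m and angle between case_mid's own z axis and vertical below 0.08 rad and linear speed of case below 0.02 m/s and contact force between the fingers and case below 0.05 N and value of joint clamp_bar above 1.9 rad); the robot touches nothing.
It fails at once if a case in one of the other trays is moved by more than 12 mm (distance of any of other_a_mid, other_b_mid from where it was at the start of the episode above 0.012 m).
It fails at once if a bystander is moved by more than 20 mm or tipped over (distance of any of jar_mid, bar_white_mid, cone_mid, eyeglass_mid from where it was at the start of the episode above 0.02 m or angle between any of jar_mid, bar_white_mid, cone_mid, eyeglass_mid's own z axis and vertical above 0.35 rad).
It also fails if it takes over 64 s, if anything falls off the work surface, if the arm or the gripper's body presses on something with over 40 N, if the wrist force passes 120 N, or if a joint passes its speed limit or range.

## Robot

A 6-joint arm with a two-finger parallel gripper is mounted at the origin on a cart in front of the work surface, level with it; the furniture and walls round the work are solid. World frame = base frame: x ahead of the robot, y to its left, z up, the work surface at z = 0. Lengths are in m, angles in rad, forces in N, time in s.
With the tool pointing down it reaches from about 0.35 to 0.975 m from the base axis. Payload 4.9 kg.
Tool frame: the origin (TCP) lies midway between the tips of the shut fingers; the grasp point (between the pads) lies 19 mm behind it; z points along the fingers, y is the line along which they close (so a half turn about z gives the same grasp; the last joint's range is limited). The gripper opens to 85 mm and grips with 20 to 120 N. Pads are 22 mm wide; open, the fingers measure 114 mm over their backs; the gripper's body (76 mm by 85 mm) begins 54 mm behind the grasp point. The pads swing forward as they close: fully open they stand 13 mm farther back than shut.
Start: joints at [-1.34, 0.053, 1.613, -0, 1.476, -0.119], TCP at [0.214, -0.587, 0.231] pointing down, gripper open.
Joint ranges: [-3.01, 3.01], [-1.01, 2.22], [0.06, 2.58], [-1.02, 4.17], [0.09, 2.62], [-3.14, 3.14]. Speed limits (rad/s): [2.57, 2.57, 3.14, 3.14, 3.14, 3.14].

## Interface

Orientations are given as a unit quaternion [w, x, y, z].
In Python, from plant import state, grab_frame, camera_info, job_done, spot_in, masks_of, pinpoint gives the robot as it stands.
- The arm moves only by the shell command python3 -m handwheel 'ROWS' [OPENING]. ROWS is JSON, a list that holds one entry, the list of rows, each a list of 6 numbers: the shift along the world's x, y, z in m, then the turn, a rotation vector about the world's x, y, z in degrees. In form: [[[tx, ty, tz, ax, ay, az], ...]]. A call has 1 to 20 rows; each row shifts and turns the commanded pose from where the row before left it; what a row does not reach is not made up. A row lasts 1/12 s, in which the tool goes at most 41.7 mm and 7.16 degrees, less where a joint would pass 70% of its speed; a pose out of reach is approached as far as the arm can. A call is refused whole if a number of a shift passes 0.0417 or a number of a turn 7.16, either way. A call with a gripper value outside its range is refused whole. OPENING is the opening, from 0 (shut) to 1 (fully open), set as the call begins (- or left out, the last holds). The fingers move at their own pace and stop on an object; the grip force is fixed at half the most. Time passes only in rows, so rows that do not move let the fingers close. It gives the time, the measured TCP pose, the force, the opening and the grip force at its end, in the units of the state.
- state(): the state, without advancing time (a new reading comes with each control period).
- grab_frame(name): name is "scene" or "top" or "wrist"; returns (picture, depth): 480x640x3 uint8, blue, green, red; 480x640 float32, m along the optical axis (not along the pixel's ray), 0 where there is no reading.
- camera_info(name): a dict with "fx", "fy", "cx", "cy" (pixels), "T" (4x4, takes a point from camera to world coordinates). Camera axes: x right, y up, looking along -z (the intrinsics and any distortion apply to the point x, -y, -z); pixel columns grow to the right and rows downward; lengths in m; the calibration is good to about 2 mm. The wrist camera is an equidistant fisheye: a pixel r from the principal point sees the ray r / f radians off the axis. A picture is of the moment at which its call begins: read the wrist's pose just before it. camera_info takes no time and is no camera call; for the wrist camera it gives the pose at the moment of the call.
- job_done(): hands the job in; it is judged then, once.
Trained networks look in the newest picture that a camera, given by its name, has taken for a name from the list of things; names that differ only in an ending like _2 or _b are one class to them, and where a whole thing is asked for, a point or a joint stands for the part that bears it (a point fixed in the world has none). Each returns a list of dicts, best first, with "conf" (0 to 1); they miss things now and then, are a little off and sometimes report something else, mostly with a low value. They report only what shows in the picture. A call takes as long as a camera call. They do not tell look-alikes from the thing itself.
- spot_in(camera, thing): "box" ([left, top, width, height] in pixels, round what is visible of it).
- masks_of(camera, thing): "region" (480x640 bool, what is visible of it) and "box" ([left, top, width, height] in pixels, round what is visible of it).
- pinpoint(camera, thing): "position" ([column, row] in pixels: a listed point, or the origin of a listed thing).
The state is a dict: "time": time; "joint_pos": joint angles; "joint_vel": joint speeds; "joint_efforts": joint torques, N m; "tool_pos": TCP position; "tool_rot": TCP orientation; "contact_force": force on the tool from outside, world axes, zero at the start; "ft_torque": the same for the moment, N m; "gripper_width": opening from 0.0 (shut) to 1.0 (fully open); "grasp_force": force on a finger pad.
Only numpy, scipy, OpenCV 4.12 (cv2) and the standard library are available. Lean on these libraries where they do the work, as an engineer would, in place of code of your own. Each camera call takes 0.05 s, during which the arm holds its last target. There are 200 camera calls.

## Working session

There is one attempt and no reset: what is moved stays moved. The work goes in short steps, Python scripts to look and compute and a shell command to move; the robot and the scene stay as the last step left them, time stands still between calls to the robot, and variables do not carry over. Pictures are saved under pics/ and viewed, at most 10 in all, crops included, and the job is handed in when it is done.

```bash
mkdir -p pics; ls
cat > h.py <<'E'
import numpy as np, cv2
from plant import *
from scipy.spatial.transform import Rotation as R
def w(cam,px,depth,ci=None):
    c=ci or camera_info(cam); u,v=px
    p=np.array([(u-c['cx'])/c['fx']*depth,-(v-c['cy'])/c['fy']*depth,-depth,1])
    return (np.array(c['T'])@p)[:3]
def cloud(cam,dep):
    c=camera_info(cam); v,u=np.mgrid[:480,:640]
    P=np.stack([(u-c['cx'])/c['fx']*dep,-(v-c['cy'])/c['fy']*dep,-dep,np.ones_like(dep)],-1)
    return (P@np.array(c['T']).T)[...,:3]
E
python3 - <<'E'
from h import *
for c in ['scene','top']:
    im,d=grab_frame(c); cv2.imwrite(f'pics/{c}0.png',im); P=cloud(c,d)
    ci=camera_info(c); print(c,{k:v for k,v in ci.items() if k!='T'},np.round(ci['T'],3).tolist())
    for t in ['jig','knob','ring','case_mid','nest','hinge','tray_c_in','other_a_mid','jar_mid','bar_white_mid','cone_mid','eyeglass_mid']:
        for r in pinpoint(c,t)[:3]:
            u,v=r['position']; ui,vi=int(round(u)),int(round(v))
            print(c,t,round(r['conf'],2),np.round([u,v]), np.round(P[min(max(vi,0),479),min(max(ui,0),639)],3))
print(state()['time'])
E
```

```text
pics
scene {'fx': 520.7480379249262, 'fy': 520.7480379249262, 'cx': 317.48695658324306, 'cy': 240.53919708019535} [[-0.409, 0.692, -0.595, -0.009], [-0.912, -0.296, 0.283, 0.303], [0.02, 0.659, 0.752, 0.766], [0.0, 0.0, 0.0, 1.0]]
scene jig 0.87 [389. 241.] [ 0.519 -0.097  0.031]
scene knob 0.66 [373. 228.] [ 0.517 -0.056  0.087]
scene ring 0.87 [396. 216.] [ 0.552 -0.128  0.055]
scene ring 0.27 [188. 315.] [0.525 0.29  0.005]
scene case_mid 0.64 [393. 222.] [ 0.545 -0.118  0.048]
scene nest 0.97 [395. 222.] [ 0.545 -0.123  0.046]
scene hinge 0.85 [408. 202.] [ 0.548 -0.146  0.088]
scene tray_c_in 0.77 [292. 311.] [0.463 0.123 0.004]
scene tray_c_in 0.56 [197. 368.] [0.423 0.303 0.003]
scene other_a_mid 0.59 [180. 276.] [0.614 0.282 0.004]
scene other_a_mid 0.25 [397. 300.] [ 0.399 -0.047  0.024]
scene jar_mid 0.71 [396. 220.] [ 0.545 -0.124  0.052]
scene jar_mid 0.68 [366. 191.] [ 0.64 -0.11  0.05]
scene jar_mid 0.58 [391. 241.] [ 0.516 -0.099  0.033]
scene bar_white_mid 0.38 [408. 201.] [ 0.552 -0.149  0.086]
scene cone_mid 0.55 [447. 255.] [0.212 0.069 0.409]
scene cone_mid 0.54 [
[... 543 characters left out ...]
 -0.12   0.051]
top nest 0.65 [420. 236.] [ 0.551 -0.125  0.055]
top nest 0.61 [444. 224.] [ 0.566 -0.162  0.083]
top hinge 0.75 [443. 224.] [ 0.567 -0.161  0.081]
top tray_c_in 0.97 [188. 315.] [0.421 0.298 0.005]
top tray_c_in 0.71 [282. 288.] [0.468 0.126 0.003]
top tray_c_in 0.25 [418. 238.] [ 0.548 -0.122  0.051]
top other_a_mid 0.74 [195. 215.] [0.609 0.291 0.004]
top jar_mid 0.87 [416. 177.] [ 0.657 -0.121  0.065]
top bar_white_mid 0.77 [378. 319.] [ 0.407 -0.047  0.026]
top cone_mid 0.58 [454. 294.] [ 0.449 -0.183  0.037]
top cone_mid 0.32 [344. 258.] [0.521 0.01  0.009]
top eyeglass_mid 0.81 [342. 254.] [0.529 0.013 0.007]
top eyeglass_mid 0.68 [416. 178.] [ 0.656 -0.121  0.063]
1.3
```

View pics/top0.png

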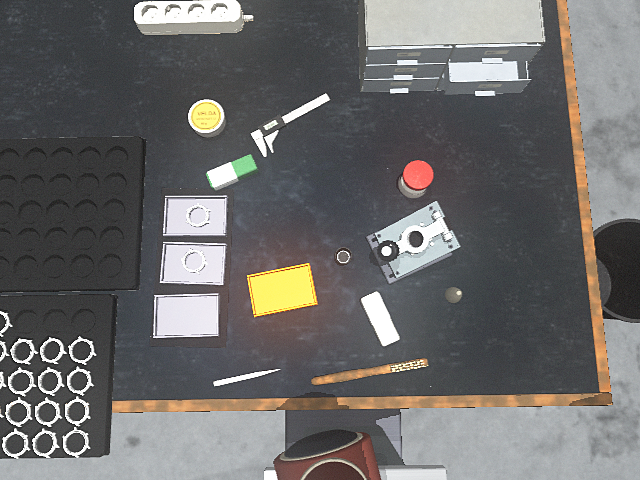

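View pics/scene0.png

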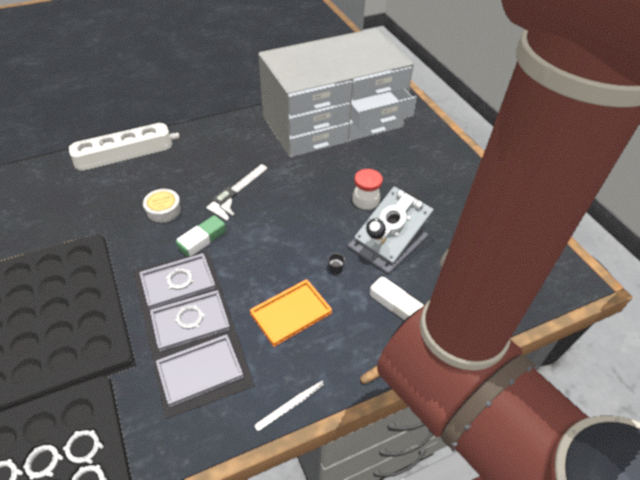

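Top view: the empty grey tray is at (187,315). The used trays are at (195,215) and (193,262), and the orange decoy tray is at (282,288). The jig is at (415,245), with the black knob at (386,251), ring at (416,239) and hinge at (443,224). The loupe at (343,256) is the other black round thing that could be taken for the knob. The red-lidded jar, the white bar and the cone stand around the jig.

Choice: the knob on the bar, and the grey empty tray. Next I fit the jig frame and check the choice in a crop.

```bash
cat > fit.py <<'E'
from h import *
from scipy.optimize import least_squares
im,d=grab_frame('top'); P=cloud('top',d)
m=masks_of('top','jig')[0]['region']; km=masks_of('top','knob'); 
if km: K=P[km[0]['region']]; kz=np.percentile(K[:,2],90); print('knob box',km[0]['box'],km[0]['conf'],'med top',np.median(K[K[:,2]>kz-.02],0))
Q=P[m&(d>0)]
# RANSAC bed plane, tilt 25
rng=np.random.default_rng(0); best=0
for _ in range(3000):
    a,b,c=Q[rng.choice(len(Q),3,False)]; n=np.cross(b-a,c-a); L=np.linalg.norm(n)
    if L<1e-6: continue
    n/=L; n*=np.sign(n[2])
    if abs(np.degrees(np.arccos(n[2]))-25)>4: continue
    s=(abs((Q-a)@n)<.0015).sum()
    if s>best: best=s;bn,ba=n,a
I=Q[abs((Q-ba)@bn)<.002]; c=I.mean(0); n=np.linalg.svd(I-c)[2][2]; n*=np.sign(n[2])
yaw=np.arctan2(-n[1],-n[0]); print('bed',best,len(Q),'tilt',np.degrees(np.arccos(n[2])),'yaw',np.degrees(yaw))
# outline rect of bed inliers in-plane
B=np.zeros(m.shape,np.uint8); B[m&(abs((P-c)@n)<.003)]=1
ys,xs=np.nonzero(B); I=P[ys,xs]
e=np.array([np.cos(yaw),np.sin(yaw),0]); ey=np.cross([0,0,1],e); up=.906*e+np.array([0,0,.423])
ex=np.stack([(I-c)@up,(I-c)@ey],1).astype(np.float32)
r=cv2.minAreaRect(ex); print('rect',r)
ang=r[2] if r[1][0]>r[1][1] else r[2]-90
ctr=c+up*r[0][0]+ey*r[0][1]; print('bed centre',ctr,'incl rect ang',ang)
pn={}
ci=camera_info('top')
# world at known heights from pinpoint
for cam in ['top','scene']:
    if cam=='scene': grab_frame('scene')
    ci=camera_info(cam); T=np.array(ci['T'])
    for t,z in [('hinge',.078),('nest',.0514),('ring',None),('knob',None),('jig',0)]:
        z={'ring':.0514+.018*.906+.0,'knob':.0795}.get(t,z)
        for q in pinpoint(cam,t)[:1]:
            a=w(cam,q['position'],1.,ci)-T[:3,3]; o=T[:3,3]; print(cam,t,round(q['conf'],2),np.round(o+a*(z-o[2])/a[2],4))
cv2.imwrite('pics/crop.png',cv2.resize(im[190:300,340:480],None,fx=5,fy=5,interpolation=cv2.INTER_CUBIC))
print(np.round(state()['tool_rot'],4), state()['time'])
for q in masks_of('top','tray_c_in')[:3]:
    r=cv2.minAreaRect(np.argwhere(q['region'])[:,::-1].astype(np.float32)); print('tray',q['conf'],r)
E
python3 fit.py
```

```text
knob box [376.5, 242.6, 22.5, 17.4] 0.59 med top [ 0.52017408 -0.06122876  0.09075038]
bed 1433 4441 tilt 25.041410680353046 yaw -65.49925632240425
rect ((-0.005622506141662598, 0.0022956281900405884), (0.09211426228284836, 0.14700105786323547), 89.39547729492188)
bed centre [ 0.54362783 -0.11238281  0.04737667] incl rect ang -0.604522705078125
top hinge 0.84 [ 0.563 -0.16   0.078]
top nest 0.65 [0.5127 0.2793 0.0514]
top ring 0.91 [ 0.5411 -0.109   0.0677]
top knob 0.74 [ 0.5444 -0.1165  0.0795]
top jig 0.59 [ 0.5432 -0.1075  0.    ]
scene hinge 0.95 [ 0.5554 -0.1574  0.078 ]
scene nest 0.63 [ 0.5379 -0.1148  0.0514]
scene ring 0.68 [ 0.5356 -0.1119  0.0677]
scene knob 0.68 [ 0.5156 -0.0585  0.0795]
scene jig 0.72 [ 0.5428 -0.1114  0.    ]
[ 0.      0.9847  0.174  -0.    ] 2.0
tray 0.97 ((281.1886901855469, 289.5171203613281), (42.64277648925781, 64.61741638183594), 78.48616790771484)
tray 0.36 ((343.0, 255.5), (17.0, 16.0), 90.0)
```

View pics/crop.png

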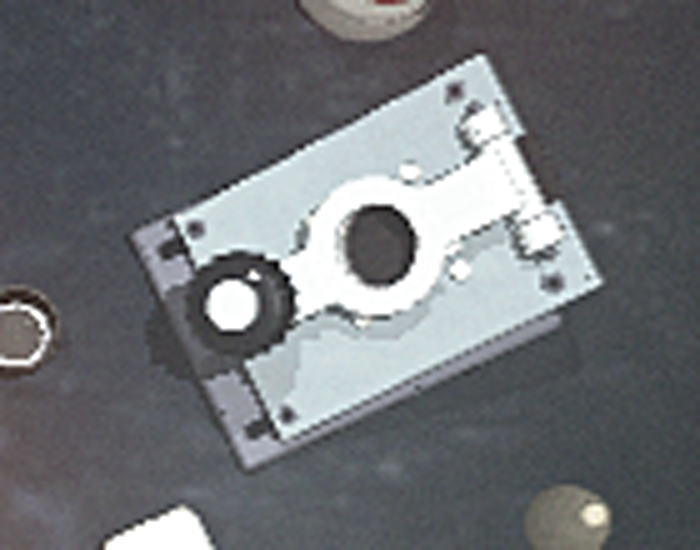

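The crop confirms it: the knob with its white cap sits on the bar's front end (crop 232,305), the ring is in the middle and the hinge is at upper right. Estimated jig yaw is -65.5° with its origin near (0.542, -0.1105). The knob-top height agrees with that to about 2 mm. Next I check the wrist angles along the plan.

```bash
cat > kin.py <<'E'
from h import *
yaw=np.radians(-65.5); O=np.array([.542,-.1105,0]); ex=np.array([np.cos(yaw),np.sin(yaw),0]); ey=np.array([-ex[1],ex[0],0]); ez=np.array([0,0,1.])
n=-.4226*ex+.9063*ez; up=.9063*ex+.4226*ez
J=lambda x,y,z:O+x*ex+y*ey+z*ez
hinge=J(.053,0,.078); nest=J(.0102,0,.0514)
def knob(a,th): 
    r=-.094*up+(.0455+.004*a)*n
    return hinge+R.from_rotvec(ey*th).apply(r)
def tool(z,y): return R.from_matrix(np.stack([np.cross(y,z),y,z],1))
def unscrewR(phi): # phi deg remaining: closing dir turned phi about n from ey
    return tool(-n,R.from_rotvec(n*np.radians(phi)).apply(ey))
def wrist(Rt,p,s4,q23=1.7,L=.2):
    wp=p-L*Rt.as_matrix()[:,2]; q1=np.arctan2(wp[1],wp[0])
    M=R.from_euler('ZY',[q1,q23]).inv()*Rt*R.from_euler('z',-90,degrees=True)
    a=M.as_euler('ZYZ'); out=[]
    for A in (a,[a[0]+np.pi,-a[1],a[2]+np.pi]):
        if A[1]>0: out.append(np.round(np.degrees([q1,(s4*A[0]+np.radians(59))%(2*np.pi)-np.radians(59),A[1],(A[2]+np.pi)%(2*np.pi)-np.pi])))
    return out[0]
E
python3 - <<'E'
from kin import *
print(n,up,ey,hinge,nest)
for s4 in (1,-1):
  for ph in (-149,31,0,180): print(s4,'unscrew',ph,wrist(unscrewR(ph),knob(.3,0),s4))
  for th in (0,.5,1,1.5,1.8,2.1): 
    Rt=R.from_rotvec(ey*th)*unscrewR(0); print(s4,'swing',th,np.round(knob(3,th),3),wrist(Rt,knob(3,th),s4),wrist(Rt*R.from_euler('z',180,degrees=True),knob(3,th),s4)[-1])
  print('start',wrist(R.from_quat(state()['tool_rot'][[1,2,3,0]] if 0 else np.array(state()['tool_rot'])[[1,2,3,0]]),np.array(state()['tool_pos']),s4))
s=R.from_quat(np.array(state()['tool_rot'])[[1,2,3,0]])
for ph in (-149,31):print(np.degrees((unscrewR(ph)*s.inv()).as_rotvec()))
print(unscrewR(31).as_matrix())
E
```

```text
[-0.17524936  0.38454963  0.9063    ] [ 0.37583649 -0.8246979   0.4226    ] [0.90996127 0.41469324 0.        ] [ 0.56397874 -0.15872795  0.078     ] [ 0.54622987 -0.1197816   0.0514    ]
1 unscrew -149 [  2. -24.  74. 131.]
1 unscrew 31 [  2. -24.  74. -49.]
1 unscrew 0 [  2. -24.  74. -18.]
1 unscrew 180 [  2. -24.  74. 162.]
1 swing 0 [ 0.519 -0.059  0.09 ] [  2. -24.  74. -17.] 163.0
1 swing 0.5 [ 0.527 -0.077  0.141] [ -9.   3.  85. -34.] 146.0
1 swing 1 [ 0.544 -0.114  0.177] [-20.  23. 105. -43.] 137.0
1 swing 1.5 [ 0.566 -0.163  0.188] [-27.  44. 128. -38.] 142.0
1 swing 1.8 [ 0.579 -0.192  0.182] [-29.  62. 139. -26.] 154.0
1 swing 2.1 [ 0.591 -0.219  0.166] [-31.  89. 145.  -5.] 175.0
start [-70.   0.  83.   0.]
-1 unscrew -149 [  2.  24.  74. 131.]
-1 unscrew 31 [  2.  24.  74. -49.]
-1 unscrew 0 [  2.  24.  74. -18.]
-1 unscrew 180 [  2.  24.  74. 162.]
-1 swing 0 [ 0.519 -0.059  0.09 ] [  2.  24.  74. -17.] 163.0
-1 swing 0.5 [ 0.527 -0.077  0.141] [ -9.  -3.  85. -34.] 146.0
-1 swing 1 [ 0.544 -0.114  0.177] [-20. -23. 105. -43.] 137.0
-1 swing 1.5 [ 0.566 -0.163  0.188] [-27. -44. 128. -38.] 142.0
-1 swing 1.8 [ 0.579 -0.192  0.182] [-29. 298. 139. -26.] 154.0
-1 swing 2.1 [ 0.591 -0.219  0.166] [-31. 271. 145.  -5.] 175.0
start [-70.  -0.  83.   0.]
[-16.06373426 -20.38806944 -53.64382692]
[-24.11553857  18.99472555 123.084849  ]
[[-0.79081952  0.58642241  0.17525195]
 [ 0.49333795  0.78021464 -0.38455531]
 [-0.36224599 -0.21765541 -0.90631339]]
```

```bash
python3 -m handwheel '[[[0.0165,0.0304,-0.0017,-0.89,-1.13,-2.98],[0.0165,0.0304,-0.0017,-0.89,-1.13,-2.98],[0.0165,0.0304,-0.0017,-0.89,-1.13,-2.98],[0.0165,0.0304,-0.0017,-0.89,-1.13,-2.98],[0.0165,0.0304,-0.0017,-0.89,-1.13,-2.98],[0.0165,0.0304,-0.0017,-0.89,-1.13,-2.98],[0.0165,0.0304,-0.0017,-0.89,-1.13,-2.98],[0.0165,0.0304,-0.0017,-0.89,-1.13,-2.98],[0.0165,0.0304,-0.0017,-0.89,-1.13,-2.98],[0.0165,0.0304,-0.0017,-0.89,-1.13,-2.98],[0.0165,0.0304,-0.0017,-0.89,-1.13,-2.98],[0.0165,0.0304,-0.0017,-0.89,-1.13,-2.98],[0.0165,0.0304,-0.0017,-0.89,-1.13,-2.98],[0.0165,0.0304,-0.0017,-0.89,-1.13,-2.98],[0.0165,0.0304,-0.0017,-0.89,-1.13,-2.98],[0.0165,0.0304,-0.0017,-0.89,-1.13,-2.98],[0.0165,0.0304,-0.0017,-0.89,-1.13,-2.98],[0.0165,0.0304,-0.0017,-0.89,-1.13,-2.98],[0,0,0,0,0,0],[0,0,0,0,0,0]]]' 1
cat > err.py <<'E'
from kin import *
def err(Rt,p):
    s=state(); c=R.from_quat(np.array(s['tool_rot'])[[1,2,3,0]]); 
    print('t',round(s['time'],2),'q',np.round(np.degrees(s['joint_pos'])),'F',np.round(s['contact_force'],1),'w',round(s['gripper_width'],3),'gf',round(s['grasp_force'],1))
    print('tcp',np.round(s['tool_pos'],4),'need d',np.round(p-np.array(s['tool_pos']),4),'rot',np.round(np.degrees((Rt*c.inv()).as_rotvec()),2))
E
python3 - <<'E'
from err import *
err(unscrewR(-149),knob(.5,0)+.06*n)
ci=camera_info('wrist'); im,d=grab_frame('wrist'); cv2.imwrite('pics/w1.png',im)
T=np.array(ci['T'])
def fish(px,dep):
    x=(px[0]-ci['cx'])/ci['fx'];y=(px[1]-ci['cy'])/ci['fy'];r=np.hypot(x,y)
    k=np.tan(r)/r if r>1e-9 else 1; return (T@np.array([x*k*dep,-y*k*dep,-dep,1]))[:3]
for t in ('knob','ring','hinge','nest'):
    for q in pinpoint('wrist',t)[:2]:
        u,v=map(int,np.round(q['position'])); dd=np.median(d[max(v-3,0):v+4,max(u-3,0):u+4]); print(t,round(q['conf'],2),u,v,round(float(dd),3),np.round(fish(q['position'],dd),4))
print(knob(.5,0),knob(.5,0)+.01*n,hinge,nest)
E
```

```text
time: 3.72
tool_pos: [0.5116, -0.0379, 0.2002]
tool_rot: [0.161, 0.933, -0.287, 0.143]
contact_force: [0.1, -0.8, 0.5]
gripper_width: 0.996
grasp_force: 0.0
t 3.72 q [ -1. -17. 116. -24.  71. 129.] F [ 0.1 -0.8  0.5] w 0.996 gf 0.0
tcp [ 0.5116 -0.0379  0.2002] need d [-0.0018 -0.0019 -0.0645] rot [-0.05 -0.12 -0.27]
knob 0.86 302 255 0.269 [ 0.5259 -0.0634  0.0935]
knob 0.54 362 148 0.287 [ 0.5643 -0.1518  0.091 ]
ring 0.69 316 214 0.304 [ 0.5433 -0.0966  0.0632]
ring 0.66 333 198 0.321 [ 0.5455 -0.1204  0.051 ]
hinge 0.93 363 148 0.287 [ 0.5643 -0.152   0.0912]
hinge 0.7 39 446 0.28 [0.522  0.2927 0.0076]
nest 0.96 333 196 0.321 [ 0.5468 -0.1211  0.0515]
[ 0.52032577 -0.06294024  0.08132485] [ 0.51857327 -0.05909474  0.09038785] [ 0.56397874 -0.15872795  0.078     ] [ 0.54622987 -0.1197816   0.0514    ]
```

View pics/w1.png

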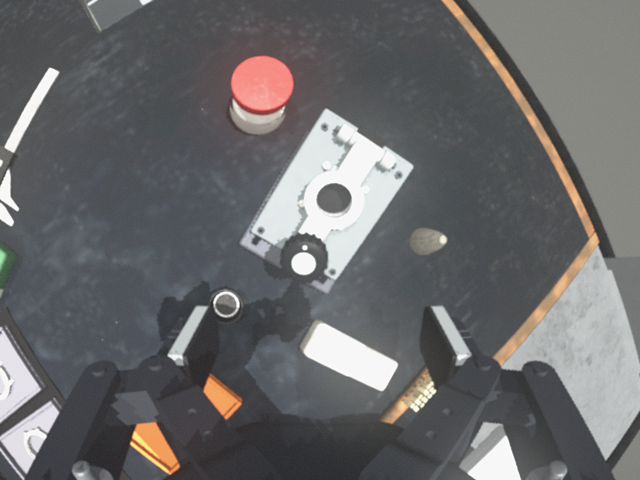

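The wrist view shows the knob at (304,258) with its white cap at (303,263), the nest and ring at (333,197) and the hinge at (363,148). The nest and hinge agree with my frame to about 1.5 mm. The knob differs by about 7 mm, so I refine it from the depth.

```bash
cat >> err.py <<'E'
def wcloud(ci,d):
    v,u=np.mgrid[:480,:640]; x=(u-ci['cx'])/ci['fx'];y=(v-ci['cy'])/ci['fy'];r=np.hypot(x,y)+1e-9;k=np.tan(np.minimum(r,1.5))/r
    return (np.stack([x*k*d,-y*k*d,-d,np.ones_like(d)],-1)@np.array(ci['T']).T)[...,:3]
def jigc(P): # coords (uphill, y, normal) from hinge
    D=P-hinge; return np.stack([D@up,D@ey,D@n],-1)
E
python3 - <<'E'
from err import *
ci=camera_info('wrist'); im,d=grab_frame('wrist'); C=jigc(wcloud(ci,d))
C=C[(d>0)]
k=C[(abs(C[:,0]+.094)<.03)&(abs(C[:,1])<.03)&(C[:,2]>.03)&(C[:,2]<.08)]
print(len(k),np.percentile(k,[1,5,25,50,75,95,99],axis=0).round(4))
h=np.percentile(k[:,2],75)
f=k[abs(k[:,2]-h)<.006]; print(h,cv2.minEnclosingCircle(f[:,:2].astype(np.float32)),cv2.minAreaRect(f[:,:2].astype(np.float32)))
# ring: circle of bar-level pts ; bed level
b=C[(abs(C[:,0]+.05)<.03)&(abs(C[:,1])<.03)&(C[:,2]>.008)&(C[:,2]<.02)]; print('ring',len(b),b.mean(0),cv2.minAreaRect(b[:,:2].astype(np.float32)))
e=C[(abs(C[:,0]+.05)<.05)&(abs(C[:,1])<.05)&(abs(C[:,2]+.006)<.005)]; print('bed',np.median(e,0))
E
```

```text
1942 [[-0.1073 -0.015   0.0387]
 [-0.1043 -0.0126  0.0425]
 [-0.0959 -0.005   0.0553]
 [-0.0882  0.0025  0.0569]
 [-0.0806  0.0097  0.0577]
 [-0.0754  0.0167  0.0586]
 [-0.074   0.0186  0.059 ]]
0.05767703652821504 ((-0.09151166677474976, 0.0013929319102317095), 0.01854901760816574) ((-0.09155982732772827, 0.0012920629233121872), (0.0355728417634964, 0.035638611763715744), 73.76603698730469)
ring 2166 [-0.0493723   0.00068613  0.01416227] ((-0.04991894215345383, 0.0005309674888849258), (0.048802293837070465, 0.059833381325006485), 89.95431518554688)
bed [-0.04822683  0.01152412 -0.00657833]
```

```bash
python3 -m handwheel '[[[0,-0.0009,-0.0213,0,0,0],[0,-0.0009,-0.0213,0,0,0],[0,-0.0009,-0.0213,0,0,0],[0.0033,-0.0071,-0.0168,0,0,0],[0.0033,-0.0071,-0.0168,0,0,0],[0.0033,-0.0071,-0.0168,0,0,0],[0.0033,-0.0071,-0.0168,0,0,0],[0,0,0,0,0,0],[0,0,0,0,0,0]]]' 1 && python3 -m handwheel '[[[0,0,0,0,0,0],[0,0,0,0,0,0],[0,0,0,0,0,0],[0,0,0,0,0,0],[0,0,0,0,0,0],[0,0,0,0,0,0],[0,0,0,0,0,0],[0,0,0,0,0,0]]]' 0
python3 - <<'E'
from err import *
err(unscrewR(-149),knob(.5,0)-.014*n)
ci=camera_info('wrist'); im,d=grab_frame('wrist');im2,_=grab_frame('top'); cv2.imwrite('pics/w2.png',np.hstack([im[:,120:520],im2[60:540,240:560][:420].repeat(1,0) if 0 else cv2.resize(im2[130:330,310:480],(400,480))]))
E
```

```text
time: 4.77
tool_pos: [0.5234, -0.072, 0.069]
tool_rot: [0.161, 0.932, -0.29, 0.143]
contact_force: [0.3, 0.1, 0.7]
gripper_width: 1.006
grasp_force: 0.0
time: 5.43
tool_pos: [0.5255, -0.0702, 0.0708]
tool_rot: [0.16, 0.933, -0.289, 0.145]
contact_force: [0.6, 5.7, 2.3]
gripper_width: 0.4
grasp_force: 59.1
t 5.43 q [ -5.  -6. 120. -26.  56. 133.] F [0.6 5.7 2.3] w 0.4 gf 59.1
tcp [ 0.5255 -0.0702  0.0708] need d [-0.0027  0.0018 -0.0022] rot [-0.11  0.14 -0.06]
```

View pics/w2.png

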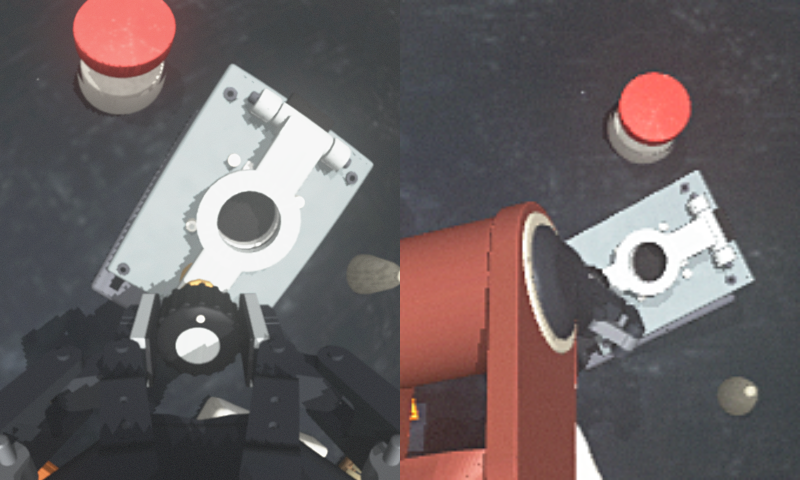

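The pads hold the knob squarely: in the left half the knob is between them at about (200,330), and the opening of 0.4 is about 35 mm. Now I unscrew it.

```bash
python3 -m handwheel '[[[-0.0001,0.0002,0.00045,-1.24,2.73,6.43],[-0.0001,0.0002,0.00045,-1.24,2.73,6.43],[-0.0001,0.0002,0.00045,-1.24,2.73,6.43],[-0.0001,0.0002,0.00045,-1.24,2.73,6.43],[-0.0001,0.0002,0.00045,-1.24,2.73,6.43],[-0.0001,0.0002,0.00045,-1.24,2.73,6.43],[-0.0001,0.0002,0.00045,-1.24,2.73,6.43],[-0.0001,0.0002,0.00045,-1.24,2.73,6.43],[-0.0001,0.0002,0.00045,-1.24,2.73,6.43],[-0.0001,0.0002,0.00045,-1.24,2.73,6.43],[-0.0001,0.0002,0.00045,-1.24,2.73,6.43],[-0.0001,0.0002,0.00045,-1.24,2.73,6.43],[-0.0001,0.0002,0.00045,-1.24,2.73,6.43],[-0.0001,0.0002,0.00045,-1.24,2.73,6.43],[-0.0001,0.0002,0.00045,-1.24,2.73,6.43],[-0.0001,0.0002,0.00045,-1.24,2.73,6.43],[-0.0001,0.0002,0.00045,-1.24,2.73,6.43],[-0.0001,0.0002,0.00045,-1.24,2.73,6.43],[-0.0001,0.0002,0.00045,-1.24,2.73,6.43],[-0.0001,0.0002,0.00045,-1.24,2.73,6.43]]]' && python3 -m handwheel '[[[-0.0001,0.0002,0.00045,-1.24,2.73,6.43],[0,0,0,0,0,0]]]'
python3 - <<'E'
from err import *
err(unscrewR(0),knob(.5+2.6,0)-.014*n)
ci=camera_info('wrist'); im,d=grab_frame('wrist'); C=jigc(wcloud(ci,d)); m=(d>0)&(abs(C[...,0]+.092)<.015)&(abs(C[...,1])<.012)&(C[...,2]>.04)&(C[...,2]<.1)
k=C[m]; print(len(k),np.percentile(k[:,2],[25,50,75,90]))
E
```

```text
time: 7.2
tool_pos: [0.5216, -0.0634, 0.0774]
tool_rot: [0.186, 0.577, 0.789, -0.104]
contact_force: [-3.7, 15.7, 3.3]
gripper_width: 0.4
grasp_force: 59.6
time: 7.37
tool_pos: [0.5212, -0.0633, 0.0778]
tool_rot: [0.179, 0.527, 0.823, -0.116]
contact_force: [-4.7, 16.0, 2.8]
gripper_width: 0.402
grasp_force: 59.8
t 7.37 q [ -4.  -7. 120. -26.  57. -16.] F [-4.7 16.   2.8] w 0.402 gf 59.8
tcp [ 0.5212 -0.0633  0.0778] need d [-0.0003 -0.0011  0.0002] rot [-0.32 -0.23 -0.16]
4080 [0.06589007 0.06661279 0.0671206  0.06750784]
```

Run:
```python
from err import *
p=np.array(state()['tool_pos']); r=p-hinge; print(jigc(p), ey*7)
q=[hinge+R.from_rotvec(ey*np.radians(7*i)).apply(r) for i in range(18)]
for i in range(17): print(7*(i+1),np.round(q[i+1]-q[i],4), np.round(q[i+1],3))
```

```text
[-0.09485419  0.00065705  0.04399183] [6.3697289 2.9028527 0.       ]
7 [ 0.0003 -0.0007  0.0127] [ 0.522 -0.064  0.091]
14 [ 0.001  -0.0021  0.0126] [ 0.522 -0.066  0.103]
21 [ 0.0016 -0.0035  0.0122] [ 0.524 -0.07   0.115]
28 [ 0.0022 -0.0048  0.0116] [ 0.526 -0.074  0.127]
35 [ 0.0028 -0.006   0.0109] [ 0.529 -0.08   0.138]
42 [ 0.0033 -0.0072  0.01  ] [ 0.532 -0.088  0.148]
49 [ 0.0038 -0.0083  0.009 ] [ 0.536 -0.096  0.157]
56 [ 0.0042 -0.0092  0.0078] [ 0.54  -0.105  0.165]
63 [ 0.0046 -0.01    0.0065] [ 0.545 -0.115  0.171]
70 [ 0.0049 -0.0106  0.0051] [ 0.55  -0.126  0.176]
77 [ 0.0051 -0.0111  0.0037] [ 0.555 -0.137  0.18 ]
84 [ 0.0052 -0.0115  0.0021] [ 0.56  -0.148  0.182]
91 [ 0.0053 -0.0116  0.0006] [ 0.565 -0.16   0.183]
98 [ 0.0053 -0.0116 -0.001 ] [ 0.571 -0.172  0.182]
105 [ 0.0052 -0.0114 -0.0025] [ 0.576 -0.183  0.179]
112 [ 0.005 -0.011 -0.004] [ 0.581 -0.194  0.175]
119 [ 0.0048 -0.0105 -0.0055] [ 0.586 -0.204  0.17 ]
```

```bash
python3 -m handwheel '[[[0.0003,-0.0007,0.0127,6.37,2.90,0],[0.0010,-0.0021,0.0126,6.37,2.90,0],[0.0016,-0.0035,0.0122,6.37,2.90,0]]]'
python3 - <<'E'
from err import *
err(R.from_rotvec(ey*np.radians(21))*unscrewR(0),np.array([.524,-.07,.115]))
E
```

```text
time: 7.67
tool_pos: [0.5242, -0.0693, 0.1174]
tool_rot: [0.025, 0.539, 0.842, -0.016]
contact_force: [-6.1, 7.1, 1.0]
gripper_width: 0.397
grasp_force: 60.2
t 7.67 q [-14.  -6. 112.  -3.  71. -38.] F [-6.1  7.1  1. ] w 0.397 gf 60.2
tcp [ 0.5242 -0.0693  0.1174] need d [-0.0002 -0.0007 -0.0024] rot [-0.6  -0.26 -0.19]
```

Bar moves freely; continue the arc.

```bash
python3 -m handwheel '[[[0.0022,-0.0048,0.0116,6.37,2.90,0],[0.0028,-0.0060,0.0109,6.37,2.90,0],[0.0033,-0.0072,0.0100,6.37,2.90,0],[0.0038,-0.0083,0.0090,6.37,2.90,0],[0.0042,-0.0092,0.0078,6.37,2.90,0],[0.0046,-0.0100,0.0065,6.37,2.90,0],[0.0049,-0.0106,0.0051,6.37,2.90,0],[0.0051,-0.0111,0.0037,6.37,2.90,0],[0.0052,-0.0115,0.0021,6.37,2.90,0],[0,0,0,0,0,0]]]'
python3 - <<'E'
from err import *
err(R.from_rotvec(ey*np.radians(84))*unscrewR(0),np.array([.560,-.148,.182]))
E
```

```text
time: 8.5
tool_pos: [0.5609, -0.1538, 0.1816]
tool_rot: [-0.421, 0.469, 0.728, 0.27]
contact_force: [-1.4, -2.3, 15.4]
gripper_width: 0.401
grasp_force: 61.4
t 8.5 q [-35.  29.  79.  31. 123. -55.] F [-1.4 -2.3 15.4] w 0.401 gf 61.4
tcp [ 0.5609 -0.1538  0.1816] need d [-0.0009  0.0058  0.0004] rot [-0.84 -0.47  0.01]
```

```bash
python3 -m handwheel '[[[0.0053,-0.0116,0.0006,6.37,2.90,0],[0.0053,-0.0116,-0.0010,6.37,2.90,0],[0.0052,-0.0114,-0.0025,6.37,2.90,0],[0.0050,-0.0110,-0.0040,6.37,2.90,0],[0,0,0,0,0,0]]]'
python3 - <<'E'
from err import *
err(R.from_rotvec(ey*np.radians(112))*unscrewR(0),np.array([.581,-.194,.175])); print(R.from_quat(np.array(state()['tool_rot'])[[1,2,3,0]]).as_matrix()[:,2])
E
```

```text
time: 8.92
tool_pos: [0.5807, -0.1994, 0.1716]
tool_rot: [-0.585, 0.389, 0.604, 0.376]
contact_force: [5.8, -9.5, 13.9]
gripper_width: 0.396
grasp_force: 63.0
t 8.92 q [-38.  48.  67.  49. 142. -47.] F [ 5.8 -9.5 13.9] w 0.396 gf 63.0
tcp [ 0.5807 -0.1994  0.1716] need d [0.0003 0.0054 0.0034] rot [-0.97 -0.47  0.01]
[-0.41424888  0.90954541 -0.03354111]
```

```bash
python3 -m handwheel '[[[0,0,0,0,0,0],[0,0,0,0,0,0],[0,0,0,0,0,0],[0.008,-0.018,0.001,0,0,0],[0.01,-0.022,0.001,0,0,0],[0.01,-0.022,0.001,0,0,0],[0.01,-0.022,0.001,0,0,0],[0.01,-0.022,0.001,0,0,0],[0,0,0.02,0,0,0],[0,0,0.03,0,0,0],[0,0,0.03,0,0,0],[0,0,0,0,0,0]]]' 1
python3 - <<'E'
from err import *
s=state(); print(np.round(np.degrees(s['joint_pos'])),s['contact_force'])
im,d=grab_frame('scene'); im2,_=grab_frame('top'); cv2.imwrite('pics/open.png',np.hstack([cv2.resize(im[120:320,290:460],(400,480)),cv2.resize(im2[130:330,310:480],(400,480))]))
for q in pinpoint('scene','knob')[:2]+pinpoint('top','knob')[:2]: print(q)
E
```

```text
time: 9.92
tool_pos: [0.6306, -0.2906, 0.2622]
tool_rot: [-0.567, 0.4, 0.614, 0.375]
contact_force: [-0.0, -0.9, 2.6]
gripper_width: 0.999
grasp_force: 0.0
[-41.  53.  49.  60. 150. -32.] [-0.04004512 -0.86594861  2.56964833]
{'position': [418.4, 234.5], 'conf': 0.7}
{'position': [497.3, 195.8], 'conf': 0.57}
```

View pics/open.png

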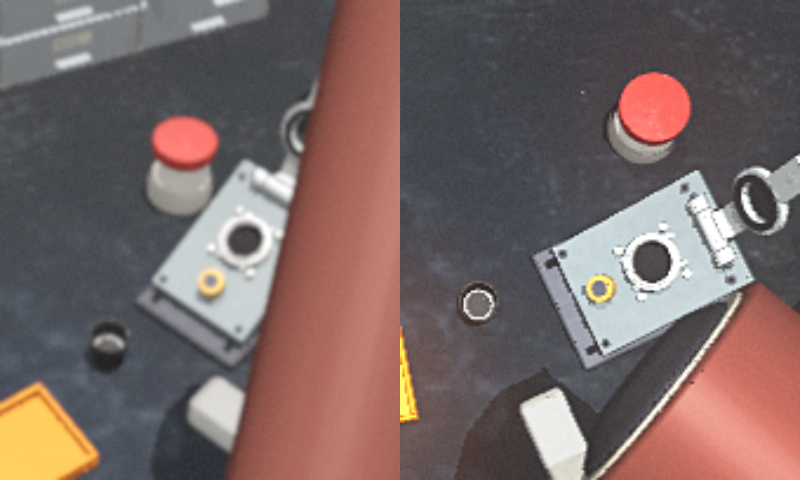

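The bar stands open leaning back, and the case is clear in the nest (top half at 652,262). The bystanders are untouched. Next I bring the tool back over the nest.

```bash
python3 -m handwheel '[[[-0.004,0.008,0.012,-6.37,-2.90,0],[-0.006,0.013,0.012,-6.37,-2.90,0],[-0.007,0.0145,0.006,-6.37,-2.90,0],[-0.007,0.0145,0,-6.37,-2.90,0],[-0.007,0.0145,0,-6.37,-2.90,0],[-0.007,0.0145,0,-6.37,-2.90,0],[-0.007,0.0145,0,-6.37,-2.90,0],[-0.007,0.0145,0,-6.37,-2.90,0],[-0.007,0.0145,0,-6.37,-2.90,0],[-0.007,0.0145,0,-6.37,-2.90,0],[-0.007,0.0145,0,-6.37,-2.90,0],[-0.007,0.0145,0,-6.37,-2.90,0],[-0.007,0.0145,0,-6.37,-2.90,0],[-0.007,0.0145,0,-6.37,-2.90,0],[-0.007,0.0145,0,-6.37,-2.90,0],[-0.007,0.0145,0,-6.37,-2.90,0],[0,0,0,0,0,0],[0,0,0,0,0,0]]]' 1
python3 - <<'E'
from err import *
err(unscrewR(0),nest+.12*n)
ci=camera_info('wrist'); im,d=grab_frame('wrist'); C=jigc(wcloud(ci,d))
cv2.imwrite('pics/w3.png',im)
for t in ('case_mid','nest','hinge'):
    for q in pinpoint('wrist',t)[:2]:
        u,v=map(int,np.round(q['position'])); print(t,round(q['conf'],2),u,v,np.round(C[v,u],4))
m=(d>0)&(abs(C[...,0]+.05)<.035)&(abs(C[...,1])<.035)&(C[...,2]>.001)&(C[...,2]<.012)
k=C[m]; print(len(k),k.mean(0),cv2.minAreaRect(k[:,:2].astype(np.float32)))
ys,xs=np.nonzero(m); print(xs.min(),xs.max(),ys.min(),ys.max())
E
```

```text
time: 11.62
tool_pos: [0.5203, -0.0646, 0.2822]
tool_rot: [0.191, 0.523, 0.823, -0.113]
contact_force: [0.3, -0.1, 0.0]
gripper_width: 0.996
grasp_force: 0.0
t 11.62 q [ -4. -20. 111. -22.  76. -26.] F [ 0.3 -0.1  0. ] w 0.996 gf 0.0
tcp [ 0.5203 -0.0646  0.2822] need d [ 0.0049 -0.009  -0.122 ] rot [ 0.23  0.98 -0.75]
case_mid 0.58 317 156 [-0.0459  0.0013 -0.0064]
nest 0.74 318 155 [-0.047   0.0023 -0.0053]
hinge 0.8 312 205 [ 0.0023 -0.0037  0.0065]
hinge 0.19 312 254 [ 0.1128 -0.0037 -0.1368]
570 [-0.05042939  0.00035245  0.00267774] ((-0.05613264814019203, 0.00021391361951828003), (0.05730384960770607, 0.041621576994657516), 0.3559311032295227)
295 337 118 175
```

View pics/w3.png

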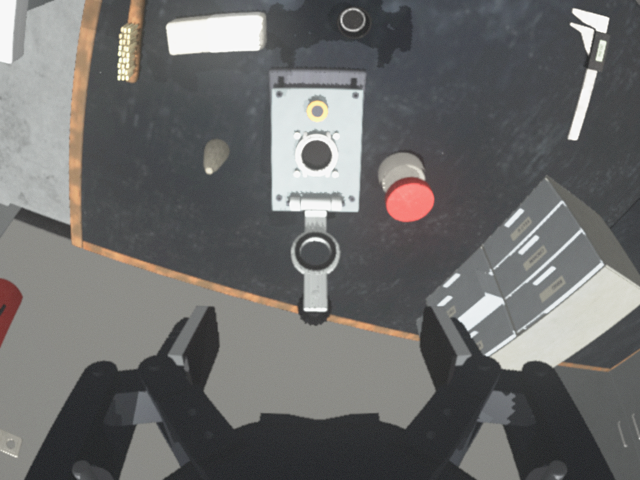

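The view shows the case in the nest at (317,155), centred at 50 mm downhill and y about 0. The bar is open at (315,255). Now I descend along the bed normal.

```bash
python3 -m handwheel '[[[0.0022,-0.0046,-0.0252,0.03,0.14,-0.1],[0.0022,-0.0046,-0.0252,0.03,0.14,-0.1],[0.0022,-0.0046,-0.0252,0.03,0.14,-0.1],[0.0022,-0.0046,-0.0252,0.03,0.14,-0.1],[0.0022,-0.0046,-0.0252,0.03,0.14,-0.1],[0.0022,-0.0046,-0.0252,0.03,0.14,-0.1],[0.0022,-0.0046,-0.0252,0.03,0.14,-0.1],[0.0027,-0.0059,-0.0138,0,0,0],[0.0027,-0.0059,-0.0138,0,0,0],[0.0027,-0.0059,-0.0138,0,0,0],[0,0,0,0,0,0],[0,0,0,0,0,0]]]' 1
python3 - <<'E'
from err import *
err(unscrewR(0),nest-.001*n)
ci=camera_info('wrist'); im,d=grab_frame('wrist'); C=jigc(wcloud(ci,d))
m=(d>0)&(abs(C[...,0]+.05)<.03)&(abs(C[...,1])<.026)&(C[...,2]>.001)&(C[...,2]<.009)
k=C[m]; print(len(k),k.mean(0),np.percentile(k,[2,50,98],axis=0))
E
```

```text
time: 12.82
tool_pos: [0.5448, -0.1183, 0.0663]
tool_rot: [0.183, 0.531, 0.819, -0.117]
contact_force: [0.0, 0.5, 0.5]
gripper_width: 0.994
grasp_force: 0.0
t 12.82 q [-10.  -3. 118. -26.  53. -20.] F [0.  0.5 0.5] w 0.994 gf 0.0
tcp [ 0.5448 -0.1183  0.0663] need d [ 0.0016 -0.0019 -0.0158] rot [0.03 0.13 0.39]
2299 [-5.02805654e-02 -9.96099087e-05  2.37246033e-03] [[-0.06802823 -0.01926822  0.00104497]
 [-0.05179838 -0.00044682  0.00211915]
 [-0.02951483  0.01957986  0.00458662]]
```

```bash
python3 -m handwheel '[[[0.0008,-0.001,-0.0079,0,0,0.2],[0.0008,-0.0009,-0.0079,0,0.1,0.2],[0,0,0,0,0,0]]]' 1 && python3 -m handwheel '[[[0,0,0,0,0,0],[0,0,0,0,0,0],[0,0,0,0,0,0],[0,0,0,0,0,0],[0,0,0,0,0,0],[0,0,0,0,0,0],[0,0,0,0,0,0]]]' 0
```

```text
time: 13.12
tool_pos: [0.5459, -0.1186, 0.0499]
tool_rot: [0.183, 0.527, 0.822, -0.117]
contact_force: [-1.1, -0.4, -0.7]
gripper_width: 1.0
grasp_force: 0.0
time: 13.7
tool_pos: [0.547, -0.1184, 0.0523]
tool_rot: [0.184, 0.527, 0.822, -0.116]
contact_force: [-3.3, 3.1, 5.6]
gripper_width: 0.44
grasp_force: 59.3
```

```bash
python3 -m handwheel '[[[-0.0009,0.002,0.0045,0,0,0],[-0.0017,0.0038,0.009,0,0,0],[-0.0026,0.0058,0.0136,0,0,0],[-0.0026,0.0058,0.0136,0,0,0],[-0.0026,0.0058,0.0136,0,0,0],[-0.0026,0.0058,0.0136,0,0,0],[0,0,0,0,0,0]]]'
python3 - <<'E'
from err import *
err(unscrewR(0),nest+.07*n)
im,d=grab_frame('wrist'); im2,_=grab_frame('scene'); cv2.imwrite('pics/lift.png',np.hstack([im[:,120:520],cv2.resize(im2[120:320,290:460],(400,480))]))
E
```

```text
time: 14.28
tool_pos: [0.5357, -0.089, 0.1234]
tool_rot: [0.187, 0.527, 0.821, -0.115]
contact_force: [0.8, -0.3, -0.4]
gripper_width: 0.436
grasp_force: 60.1
t 14.28 q [ -7. -10. 118. -25.  60. -21.] F [ 0.8 -0.3 -0.4] w 0.436 gf 60.1
tcp [ 0.5357 -0.089   0.1234] need d [-0.0018 -0.0038 -0.0086] rot [ 0.1   0.54 -0.26]
```

View pics/lift.png

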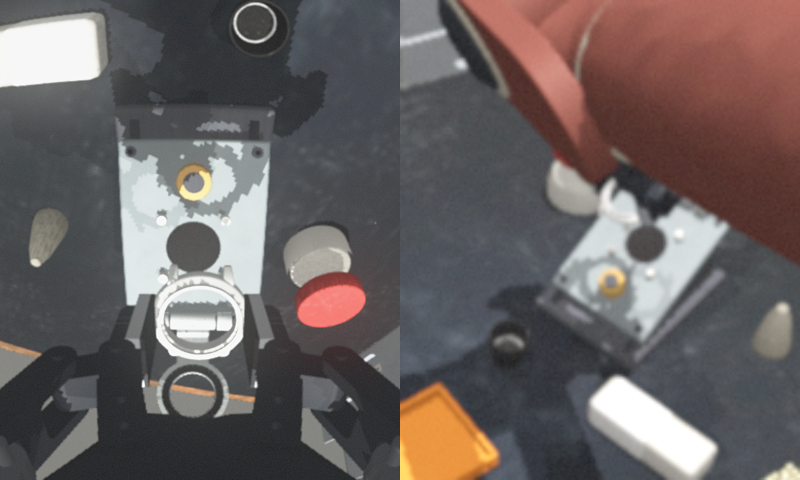

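The case is held level between the pads (left half, about 200,315) and the bystanders are undisturbed. Now I level the tool and travel to the tray.

```bash
python3 -m handwheel '[[[0,0,0.018,5.69,2.59,0],[0,0,0.018,5.69,2.59,0],[0,0,0.018,5.69,2.59,0],[0,0,0.018,5.69,2.59,0],[-0.0095,0.0325,0,0,0,5.46],[-0.0095,0.0325,0,0,0,5.46],[-0.0095,0.0325,0,0,0,5.46],[-0.0095,0.0325,0,0,0,5.46],[-0.0095,0.0325,0,0,0,5.46],[-0.0095,0.0325,0,0,0,5.46],[-0.0095,0.0325,0,0,0,5.46],[-0.0095,0.0325,0,0,0,5.46],[-0.0095,0.0325,0,0,0,5.46],[-0.0095,0.0325,0,0,0,5.46],[-0.0095,0.0325,0,0,0,5.46],[-0.0095,0.0325,0,0,0,5.46],[0,0,0,0,0,0],[0,0,0,0,0,0]]]'
python3 - <<'E'
from err import *
err(tool(-ez,np.array([0,1.,0])),np.array([.422,.30,.06]))
ci=camera_info('wrist'); im,d=grab_frame('wrist'); P=wcloud(ci,d); cv2.imwrite('pics/tray.png',im)
for cam in ('wrist',):
    for q in pinpoint(cam,'tray_c_in')[:3]: 
        u,v=map(int,np.round(q['position'])); print(q['conf'],u,v,np.round(P[v,u],4))
# tray walls: points z 8..17mm near
T=P[(d>0)&(abs(P[...,0]-.422)<.055)&(abs(P[...,1]-.30)<.075)]
f=T[(T[:,2]<.009)]; print('floor z',np.percentile(f[:,2],[10,50,90]))
wl=T[(T[:,2]>.0105)&(T[:,2]<.022)]; print('walls',len(wl),cv2.minAreaRect(wl[:,:2].astype(np.float32)))
# case plane, tool frame
s=state(); c=R.from_quat(np.array(s['tool_rot'])[[1,2,3,0]]); L=c.inv().apply(P.reshape(-1,3)-np.array(s['tool_pos']))
k=L[(abs(L[:,0])<.03)&(abs(L[:,1])<.016)&(L[:,2]>-.02)&(L[:,2]<.01)&(d.ravel()>0)]; print('case',len(k),np.percentile(k,[2,50,98],axis=0).round(4))
pl=k[k[:,2]<np.percentile(k[:,2],80)]; A=np.c_[pl[:,:2],np.ones(len(pl))]; print(np.linalg.lstsq(A,pl[:,2],rcond=None)[0])
E
```

```text
time: 15.88
tool_pos: [0.4188, 0.3011, 0.1898]
tool_rot: [-0.0, -0.002, 1.0, 0.001]
contact_force: [0.5, 0.2, -0.1]
gripper_width: 0.44
grasp_force: 60.2
t 15.88 q [ 27. -11. 109.   0.  81. -63.] F [ 0.5  0.2 -0.1] w 0.44 gf 60.2
tcp [0.4188 0.3011 0.1898] need d [ 0.0032 -0.0011 -0.1298] rot [-0.11 -0.   -0.26]
0.95 318 211 [0.4223 0.2994 0.0064]
0.61 149 252 [0.4642 0.128  0.0054]
floor z [0.00146074 0.00555694 0.00712432]
walls 2262 ((0.42924317717552185, 0.29572129249572754), (0.09540252387523651, 0.1264224350452423), 0.08506399393081665)
case 3201 [[-0.0202 -0.0155 -0.0094]
 [ 0.0097 -0.0005 -0.0063]
 [ 0.0211  0.0156 -0.0006]]
[ 0.00478429  0.01201923 -0.00679172]
```

View pics/tray.png

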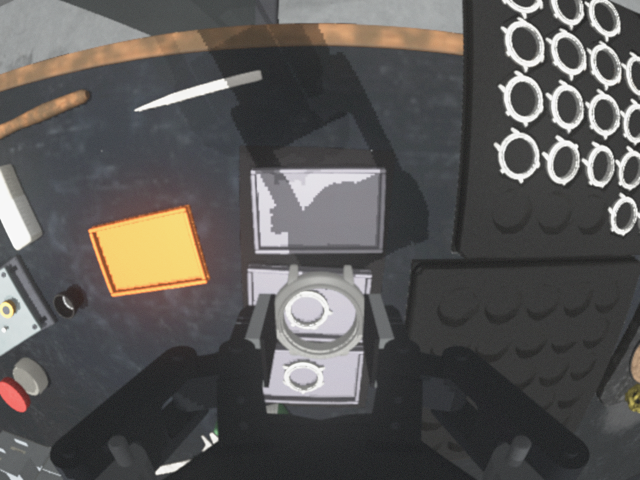

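The empty grey tray is at (318,211), at world (0.4223, 0.2994), with its floor at z about 0.005. The case is level in the grip, with its underside about 1.6 mm below the TCP. Descending.

```bash
python3 -m handwheel '[[[0.0005,-0.0002,-0.021,0,0,0],[0.0005,-0.0002,-0.021,0,0,0],[0.0005,-0.0002,-0.021,0,0,0],[0.0005,-0.0002,-0.021,0,0,0],[0.0005,-0.0002,-0.021,0,0,0],[0.0005,-0.0002,-0.021,0,0,0],[0.0005,-0.0002,-0.021,0,0,0],[0,0,-0.021,0,0,0],[0,0,-0.006,0,0,0],[0,0,0,0,0,0],[0,0,0,0,0,0]]]' && python3 -m handwheel '[[[0,0,-0.002,0,0,0],[0,0,-0.0015,0,0,0],[0,0,-0.0015,0,0,0],[0,0,0,0,0,0],[0,0,0,0,0,0]]]'
```

```text
time: 16.9
tool_pos: [0.4238, 0.2983, 0.0175]
tool_rot: [0.001, -0.0, 1.0, 0.002]
contact_force: [-0.7, 0.2, 0.1]
gripper_width: 0.44
grasp_force: 60.3
time: 17.32
tool_pos: [0.4234, 0.2991, 0.0126]
tool_rot: [0.001, -0.001, 1.0, 0.002]
contact_force: [-0.0, 0.4, -0.8]
gripper_width: 0.437
grasp_force: 60.3
```

```bash
python3 -m handwheel '[[[0,0,-0.002,0,0,0],[0,0,-0.0015,0,0,0],[0,0,-0.001,0,0,0],[0,0,0,0,0,0],[0,0,0,0,0,0]]]'; python3 -m handwheel '[[[0,0,-0.001,0,0,0],[0,0,-0.0007,0,0,0],[0,0,0,0,0,0],[0,0,0,0,0,0]]]'
```

```text
time: 17.73
tool_pos: [0.4233, 0.299, 0.0078]
tool_rot: [0.001, -0.001, 1.0, 0.002]
contact_force: [-0.7, -0.0, 1.8]
gripper_width: 0.436
grasp_force: 60.5
time: 18.07
tool_pos: [0.4233, 0.299, 0.0076]
tool_rot: [0.0, -0.001, 1.0, 0.001]
contact_force: [-5.6, -3.6, 12.7]
gripper_width: 0.441
grasp_force: 61.7
```

Floor contact (12.7 N up). Release with a partial opening and withdraw.

```bash
python3 -m handwheel '[[[0,0,0.001,0,0,0],[0,0,0,0,0,0],[0,0,0,0,0,0],[0,0,0,0,0,0],[0,0,0,0,0,0]]]' 0.65 && python3 -m handwheel '[[[0,0,0.008,0,0,0],[0,0,0.015,0,0,0],[0,0,0.03,0,0,0],[0,0,0.03,0,0,0],[0,0,0.03,0,0,0],[0,0,0.03,0,0,0],[-0.01,-0.01,0.03,0,0,0],[0,0,0,0,0,0],[0,0,0,0,0,0]]]'
python3 - <<'E'
from err import *
ci=camera_info('wrist'); im,d=grab_frame('wrist'); P=wcloud(ci,d); im2,_=grab_frame('scene'); cv2.imwrite('pics/end.png',np.hstack([im[:,120:520],cv2.resize(im2[130:400,130:430],(400,480))]))
m=(d>0)&(abs(P[...,0]-.422)<.026)&(abs(P[...,1]-.30)<.026)&(P[...,2]>.01)&(P[...,2]<.03); k=P[m]; print(len(k),k.mean(0),cv2.minEnclosingCircle(k[:,:2].astype(np.float32)))
t=k[k[:,2]>.0125]; print(np.linalg.lstsq(np.c_[t[:,:2]-t[:,:2].mean(0),np.ones(len(t))],t[:,2],rcond=None)[0])
E
```

```text
time: 18.48
tool_pos: [0.4231, 0.2988, 0.0067]
tool_rot: [0.001, -0.001, 1.0, 0.002]
contact_force: [0.2, -0.5, -0.2]
gripper_width: 0.65
grasp_force: 0.0
time: 19.23
tool_pos: [0.4144, 0.2895, 0.1832]
tool_rot: [0.004, -0.001, 1.0, 0.003]
contact_force: [-0.1, -0.4, -0.1]
gripper_width: 0.652
grasp_force: 0.0
945 [0.4236808  0.29793531 0.01453509] ((0.4253007173538208, 0.29860034584999084), 0.025152087211608887)
[ 0.00382469 -0.00056067  0.01499172]
```

View pics/end.png

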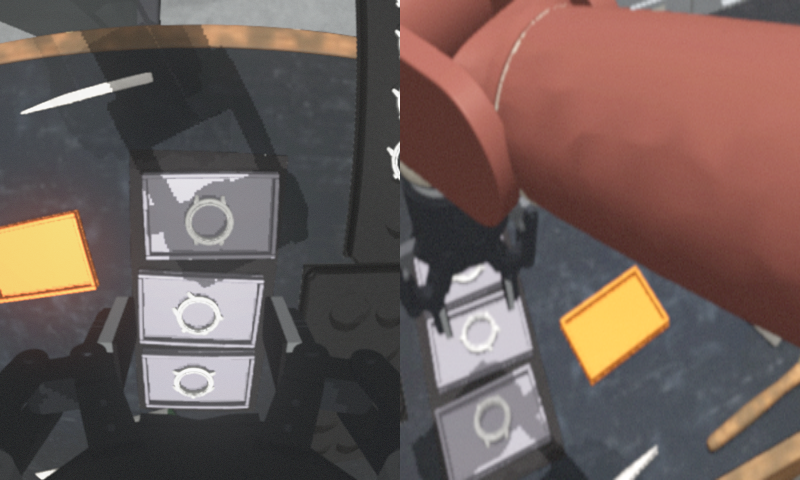

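The case lies flat in the middle of the grey tray (left half, at 210,220), tilted about 0.2°. The other two cases are in place and the gripper is clear, so I hand the job in.

```bash
python3 -c "
from plant import *
print(job_done())"
```

```text
the job is handed in; nothing more can be done
None
```

I handed the job in at about 19 s of the 64 s: the knob is unscrewed, the bar was standing open by itself when last seen, and the watch case lies flat and released in the grey tray that was empty; the hand-in returned no verdict.

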